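Balance a swing-out rotor

ROBOT

A 6-joint arm with a two-finger parallel gripper is mounted at the origin on a cart in front of the work surface, level with it; the furniture and walls round the work are solid. World frame = base frame: x ahead of the robot, y to its left, z up, the work surface at z = 0. Lengths are in m, angles in rad, forces in N, time in s.
With the tool pointing down it reaches from about 0.25 to 0.85 m from the base axis. Payload 12.5 kg.
Tool frame: the origin (TCP) lies at the very end of the fingers, on their centre line; the grasp point (between the pads) lies 19 mm behind it; z points along the fingers, y is the line along which they close (so a half turn about z gives the same grasp; the last joint's range is limited). The gripper opens to 93 mm and grips with 3 to 60 N. Pads are 15 mm wide; open, the fingers measure 128 mm over their backs; the gripper's body (75 mm by 188 mm) begins 65 mm behind the grasp point.
Start: joints at [-1.308, 0.351, 1.652, -0, 1.139, -0.085], TCP at [0.187, -0.517, 0.219] pointing down, gripper open.
Joint ranges: [-2.75, 2.75], [-0.79, 2.1], [0.01, 2.65], [-1.57, 4.71], [0.07, 3.14], [-2.87, 2.87]. Speed limits (rad/s): [2.22, 2.22, 2.79, 3.14, 3.14, 3.14].

INTERFACE

Orientations are given as a unit quaternion [x, y, z, w].
In Python, from rig import manip gives the robot as it stands. Calls block until the motion is done:
- manip.move_to(position, orientation): joint-space move of the TCP to a pose.
- manip.movel(position, attitude=None, speed=0.15, max_force=None): straight line of the TCP; attitude=None keeps the orientation; speed is the mean speed in m/s. With max_force (N) it stops when the force on the tool has changed by that much, and returns True; else False.
- manip.goto_joints(angles): joint-space move.
- manip.ungrasp() and manip.grab(grasp_force=None): open the fingers fully, or close them until they stop; grasp_force is the grip in N (None keeps the last).
- manip.pause(seconds).
- manip.solve_ik(position, orientation): joint angles nearest the present ones, or None.
- manip.read_state(): the state.
- manip.capture(name): name is "scene" or "top" or "wrist"; returns a dict with "color" (384x512x3 uint8, blue, green, red), "camera_matrix" (3x3 intrinsics, pixels), "R" (3x3) and "t" (3): a world point X has camera coordinates R X + t; the wrist camera has in their place "tool_from_camera" (4x4, takes a point from camera to tool coordinates, whose origin is the TCP and whose axes are the flange's). Camera axes: x right, y down, z forward; pixel columns grow to the right and rows downward; lengths in m; the calibration is good to about 2 mm. A picture is of the moment at which its call begins: read the wrist's pose just before it. There is no depth.
A pose or a line that the arm cannot do raises manip.PlanningError and nothing moves.
- manip.job_done(): hands the job in; it is judged then, once.
The state is a dict: "t": time; "q": joint angles; "joint_vel": joint speeds; "joint_torque": joint torques, N m; "position": TCP position; "orientation": TCP orientation; "ft_force": force on the tool from outside, world axes, zero at the start; "torque": the same for the moment, N m; "gripper_width": opening from 0.0 (shut) to 1.0 (fully open); "grip_force": force on a finger pad.
Only numpy, scipy, OpenCV 4.12 (cv2) and the standard library are available. Lean on these libraries where they do the work, as an engineer would, in place of code of your own. Each camera call takes 0.05 s, during which the arm holds its last target. There are 200 camera calls.

TASK

The eight-place swing-out centrifuge rotor on the bench is half loaded with three capped tubes. Balance it for the run: gather the three capped tubes that stand by themselves on the bench (not those in the yellow rack) and seat each one, upright and fully down, in the bucket straight across the hub from a loaded tube of its own size, tall opposite tall and short opposite short. Leave the loaded tubes in their buckets, and leave the open tube and the small white bottle where they stand.

Things in the scene. Friction and masses are not known exactly. Their poses are not given: they have to be found in the camera images.
- rotor: fixed swing-out rotor, 210 mm across: low hub (nut 61 mm high), 8 grey round buckets hanging rigidly upright. Origin on the bench under the hub centre, z up; bucket centres on a 80 mm radius at 0, 45, .. 315 deg from its x axis. Bucket floor 16 mm and rim 60 mm above the bench, inner dia. 34.5, flared to 46 at the rim. Tubes are best gripped by the cap, fingers closing along the line to the hub.
- tall_loaded_1: capped 50 ml screw-cap tube with blue cap, self-standing, 115 mm high; wall 29 mm in diameter, cap 34 mm in diameter over its top 14 mm. Origin: centre of the underside, z up along the tube. Stands seated in a bucket (origin 16 mm above the bench) and stays; the bucket across the hub is empty.
- tall_loaded_2: capped 50 ml screw-cap tube with blue cap, self-standing, 115 mm high; wall 29 mm in diameter, cap 34 mm in diameter over its top 14 mm. Origin: centre of the underside, z up along the tube. Stands seated in another bucket and stays; the bucket across the hub is empty.
- short_loaded: capped 25 ml screw-cap tube with blue cap, the same diameters as the tall tubes (wall 29 mm, cap 34 mm over the top 14 mm) but only 80 mm high. Origin: centre of the underside, z up along the tube. Stands seated in a third bucket and stays; the bucket across the hub is empty.
- tall_1: capped 50 ml screw-cap tube with blue cap, self-standing, 115 mm high; wall 29 mm in diameter, cap 34 mm in diameter over its top 14 mm. Origin: centre of the underside, z up along the tube. Stands loose on the bench; about 35 g. The two loose tall tubes are interchangeable.
- tall_2: capped 50 ml screw-cap tube with blue cap, self-standing, 115 mm high; wall 29 mm in diameter, cap 34 mm in diameter over its top 14 mm. Origin: centre of the underside, z up along the tube. Stands loose on the bench; about 35 g. Alike to tall_1.
- short_1: capped 25 ml screw-cap tube with blue cap, the same diameters as the tall tubes (wall 29 mm, cap 34 mm over the top 14 mm) but only 80 mm high. Origin: centre of the underside, z up along the tube. Stands loose on the bench; about 30 g.
- open_tube: look-alike: 50 ml tube without its cap, clear and empty with an open mouth, 29 mm in diameter, 100 mm high, standing loose on the bench; it must not be spun and stays where it stands. Origin: centre of the underside.
- white_bottle: look-alike: small white plastic bottle with white screw cap, 41 mm in diameter, 74 mm high, standing loose on the bench; it stays where it stands. Origin: centre of the underside.
Not all that is in view belongs to the job. Leave any green or purple look-alike of the short_1 alone.

How it is judged:
At the end, for the whole second after the job is handed in: Each loose capped tube is seated (origin 8 to 24 mm up, 70 to 90 mm from the hub axis) in the bucket across the hub from a loaded tube of its height (over 154 mm apart); loaded tubes too; all six upright within 0.15 rad, released, at rest; open tube and bottle moved under 20 mm (horizontal distance between short_1 and short_loaded above 0.154 m and ((horizontal distance between tall_1 and tall_loaded_1 above 0.154 m and horizontal distance between tall_2 and tall_loaded_2 above 0.154 m) or (horizontal distance between tall_1 and tall_loaded_2 above 0.154 m and horizontal distance between tall_2 and tall_loaded_1 above 0.154 m)) and z of tall_1 in the frame of rotor between 0.008 and 0.024 m and horizontal distance between tall_1 and rotor between 0.07 and 0.09 m and z of tall_2 in the frame of rotor between 0.008 and 0.024 m and horizontal distance between tall_2 and rotor between 0.07 and 0.09 m and z of short_1 in the frame of rotor between 0.008 and 0.024 m and horizontal distance between short_1 and rotor between 0.07 and 0.09 m and z of tall_loaded_1 in the frame of rotor between 0.008 and 0.024 m and horizontal distance between tall_loaded_1 and rotor between 0.07 and 0.09 m and z of tall_loaded_2 in the frame of rotor between 0.008 and 0.024 m and horizontal distance between tall_loaded_2 and rotor between 0.07 and 0.09 m and z of short_loaded in the frame of rotor between 0.008 and 0.024 m and horizontal distance between short_loaded and rotor between 0.07 and 0.09 m and angle between each of tall_1, tall_2, short_1, tall_loaded_1, tall_loaded_2, short_loaded, open_tube, white_bottle's own z axis and vertical below 0.15 rad and linear speed of each of tall_1, tall_2, short_1, tall_loaded_1, tall_loaded_2, short_loaded below 0.02 m/s and angular speed of each of tall_1, tall_2, short_1, tall_loaded_1, tall_loaded_2, short_loaded below 0.3 rad/s and contact force between each of tall_1, tall_2, short_1, tall_loaded_1, tall_loaded_2, short_loaded and the fingers below 0.05 N and distance of each of open_tube, white_bottle from where it was at the start of the episode below 0.02 m); the robot touches nothing.
It fails at once if the open tube or the white bottle is moved more than 20 mm or knocked over (distance of any of open_tube, white_bottle from where it was at the start of the episode above 0.02 m or angle between any of open_tube, white_bottle's own z axis and vertical above 0.5 rad).
It fails at once if a loaded tube is pulled out of its bucket (distance of any of tall_loaded_1, tall_loaded_2, short_loaded from where it was at the start of the episode above 0.03 m).
It also fails if it takes over 80 s, if anything falls off the work surface, if the arm or the gripper's body presses on something with over 40 N, if the wrist force passes 120 N, or if a joint passes its speed limit or range.

## Working session

There is one attempt and no reset: what is moved stays moved. The work goes in short steps, each a Python script; the robot and the scene stay as the last script left them, time stands still between calls to the robot, and variables do not carry over. Pictures are saved under pics/ and viewed, at most 14 in all, crops included, and the job is handed in when it is done.

```bash
mkdir -p pics
python3 - <<'E'
from rig import manip
import cv2,pickle
d={}
for n in("scene","top"):
    c=manip.capture(n); d[n]=c; cv2.imwrite(f"pics/{n}0.png",cv2.resize(c["color"],(800,600),interpolation=cv2.INTER_CUBIC))
    print(n,c["camera_matrix"],c["R"],c["t"])
pickle.dump(d,open("c0.pkl","wb"))
s=manip.read_state();print(s["t"],s["orientation"],s["position"])
E
```

```text
scene [[398.9158866    0.         253.9461624 ]
 [  0.         398.9158866  196.14779779]
 [  0.           0.           1.        ]] [[-0.63359566 -0.77363244  0.0070271 ]
 [-0.59477639  0.48126588 -0.6439132 ]
 [ 0.49477023 -0.41216016 -0.76506628]] [0.33587608 0.32917934 0.93964535]
top [[394.55359631   0.         253.08549137]
 [  0.         394.55359631 192.08389126]
 [  0.           0.           1.        ]] [[-0.00375511 -0.99994769 -0.00951366]
 [-0.98606429  0.00528499 -0.16628076]
 [ 0.16632235  0.00875668 -0.98603255]] [0.0351119  0.50014836 1.26686203]
0.1 [ 9.84916548e-01  1.73029289e-01 -4.03872429e-05 -5.07547497e-04] [ 0.18742558 -0.51677307  0.21815932]
```

View pics/top0.png

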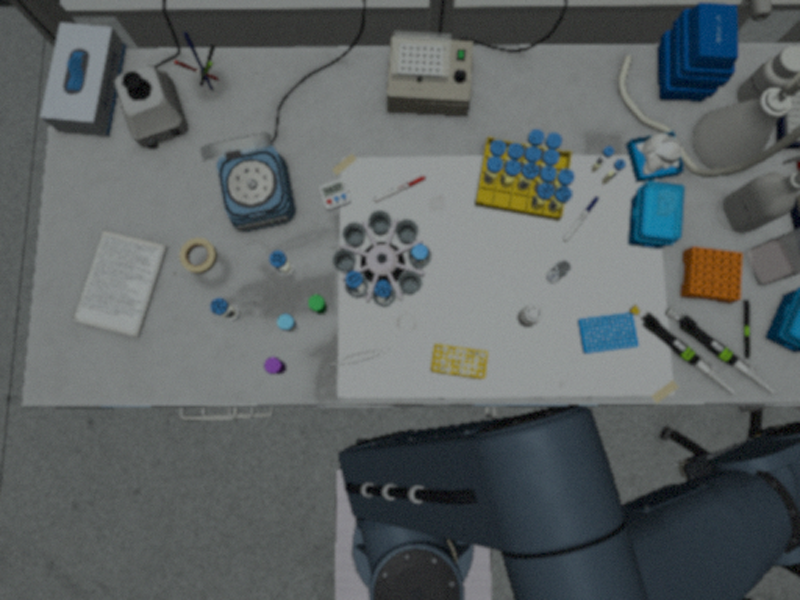

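View pics/scene0.png

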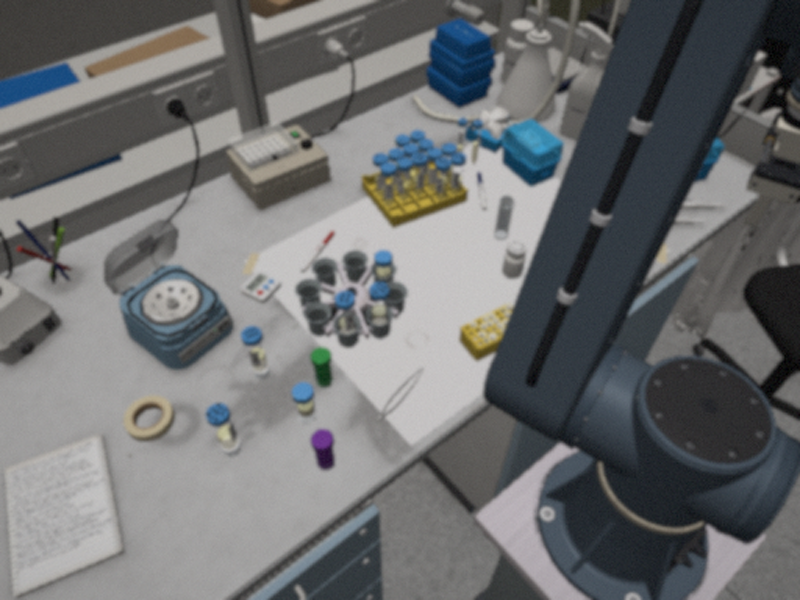

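The top view (800x600) shows the hub at about (381,258), with loaded caps at (420,253), (383,290) and (355,281). The loose blue caps are at (278,260), (219,306) and (286,322). The green and purple caps are decoys. The scene view shows the same loose caps at (252,335), (218,412) and (302,392), and the loaded caps at (383,258), (380,291) and (345,300).

```bash
cat > h.py <<'E'
import numpy as np,cv2,pickle
def blobs(im):
    h=cv2.cvtColor(im,cv2.COLOR_BGR2HSV)
    m=cv2.inRange(h,(92,110,60),(125,255,255))
    n,l,s,c=cv2.connectedComponentsWithStats(m)
    return [(c[i],s[i]) for i in range(1,n) if s[i][4]>15],l
def ray(c,uv):
    d=c["R"].T@np.linalg.inv(c["camera_matrix"])@np.array([uv[0],uv[1],1.]); return -c["R"].T@c["t"],d/np.linalg.norm(d)
def plane(c,uv,z):
    o,d=ray(c,uv); return o+d*(z-o[2])/d[2]
def tri(r):
    A=sum(np.eye(3)-np.outer(d,d) for o,d in r); b=sum((np.eye(3)-np.outer(d,d))@o for o,d in r)
    return np.linalg.solve(A,b)
E
python3 - <<'E'
from h import *
np.set_printoptions(precision=4,suppress=True)
d=pickle.load(open("c0.pkl","rb"))
P={"looseA":((278,260),(252,335)),"looseB":((219,306),(218,412)),"looseC":((286,322),(302,392)),
"L1":((420,253),(383,258)),"L2":((383,290),(380,291)),"L3":((355,281),(345,300))}
B={n:blobs(d[n]["color"])[0] for n in d}
def near(n,p):
    p=np.array(p)*.64
    return min(B[n],key=lambda b:np.hypot(*(b[0]-p)))
for k,(a,b) in P.items():
    x,y=near("top",a),near("scene",b)
    X=tri([ray(d["top"],x[0]),ray(d["scene"],y[0])])
    print(k,x[0],x[1],y[0],y[1],X)
print(plane(d["top"],np.array([381,258])*.64,.06))
c=d["top"]["color"][120:210,190:290]; cv2.imwrite("pics/rot.png",cv2.resize(c,(800,720),interpolation=cv2.INTER_CUBIC)[:600])
E
```

```text
looseA [177.2436 165.3333] [173 161  10  10  78] [160.61 214.46] [155 210  12  10 100] [0.5767 0.2736 0.1097]
looseB [139.7821 195.5769] [135 191  10  10  78] [139.0379 264.8106] [133 259  13  13 132] [0.4799 0.3892 0.1094]
looseC [182.8246 205.5965] [179 202   9   8  57] [193.287  250.7739] [187 245  13  12 115] [0.4525 0.2596 0.0745]
L1 [268.2099 160.9506] [263 156  11  10  81] [244.9231 164.9846] [241 161   9   9  65] [ 0.5935 -0.0169  0.0923]
L2 [244.6737 184.2632] [240 179  10  11  95] [242.7264 185.4528] [237 180  12  11 106] [0.51   0.0576 0.128 ]
L3 [226.0435 178.5217] [222 173  10  12  92] [220.36 191.47] [215 186  11  12 100] [0.5292 0.1164 0.1284]
[0.588  0.0629 0.06  ]
```

View pics/rot.png

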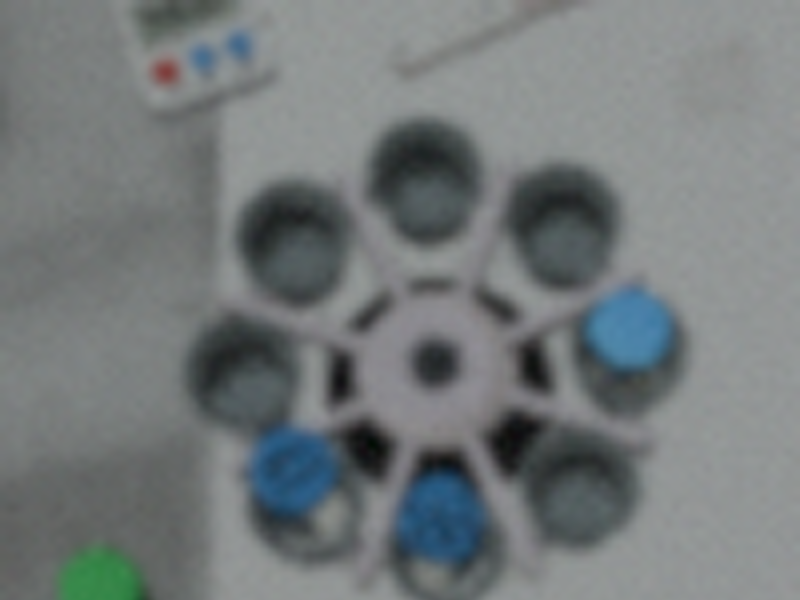

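L1 (cap z ≈ 0.092) is the short loaded tube; L2 and L3 are tall. So the target buckets in the crop are left (245,375) for the short tube, and top (430,180) and top-right (565,225) for the tall ones. Next I'll take a wrist view over the rotor to refine these.

```bash
cat >> h.py <<'E'
from scipy.spatial.transform import Rotation as Ro
from scipy.optimize import least_squares
def down(psi):  # tool z down, closing axis (tool y) at world angle psi
    y=np.array([np.cos(psi),np.sin(psi),0]);z=np.array([0,0,-1.]);x=np.cross(y,z)
    return Ro.from_matrix(np.c_[x,y,z]).as_quat()
def best(manip,p,psi):
    q0=np.array(manip.read_state()["q"]);o=[]
    for k in(0,1):
        Q=down(psi+k*np.pi);q=manip.solve_ik(p,Q)
        if q is not None:o.append((np.abs(np.array(q)-q0).max(),Q))
    return min(o,key=lambda a:a[0])[1]
def fitrotor(P):
    P=np.array(P)[:,:2]
    def f(v):
        r=P-v[:2];a=np.arctan2(r[:,1],r[:,0]);k=np.round((a-v[2])/(np.pi/4))*np.pi/4+v[2]
        return (r-.08*np.c_[np.cos(k),np.sin(k)]).ravel()
    return min((least_squares(f,[*P.mean(0),t]) for t in np.linspace(0,.78,9)),key=lambda s:s.cost)
def wcam(manip):
    s=manip.read_state();c=manip.capture("wrist")
    T=np.eye(4);T[:3,:3]=Ro.from_quat(s["orientation"]).as_matrix();T[:3,3]=s["position"]
    T=T@np.array(c["tool_from_camera"]);c["R"]=T[:3,:3].T;c["t"]=-T[:3,:3].T@T[:3,3];return c
E
python3 - <<'E'
from h import *
from rig import manip
d=pickle.load(open("c0.pkl","rb"))
cr=[(427,178),(565,225),(243,375),(295,243),(585,490)]
s=fitrotor([plane(d["top"],(190+u/8-.5+.06,120+v/8-.5+.06),.06) for u,v in cr]);print(s.x,s.fun)
p=manip.read_state()["position"];manip.movel([p[0],p[1],.36],speed=.25)
P=[.54,.06,.40]
manip.move_to(P,best(manip,P,0.))
c=wcam(manip);pickle.dump(c,open("w1.pkl","wb"));cv2.imwrite("pics/w1.png",cv2.resize(c["color"],(800,600)))
st=manip.read_state();print(st["t"],st["position"],st["q"],-c["R"].T@c["t"])
E
```

```text
[0.58781941 0.06143801 0.05787304] [ 2.56884380e-04 -8.60950123e-05 -3.04704259e-04  2.05333839e-04
  7.72498324e-04  7.87970025e-04 -7.84822613e-04 -2.01103440e-04
  6.01441680e-05 -7.06105412e-04]
3.275 [0.54006928 0.05933907 0.39993932] [ 2.37909644e-02  2.17957280e-01  1.39008606e+00 -9.11410937e-05
  1.53363703e+00  2.49267849e-02] [0.53921236 0.13930111 0.56575281]
```

View pics/w1.png

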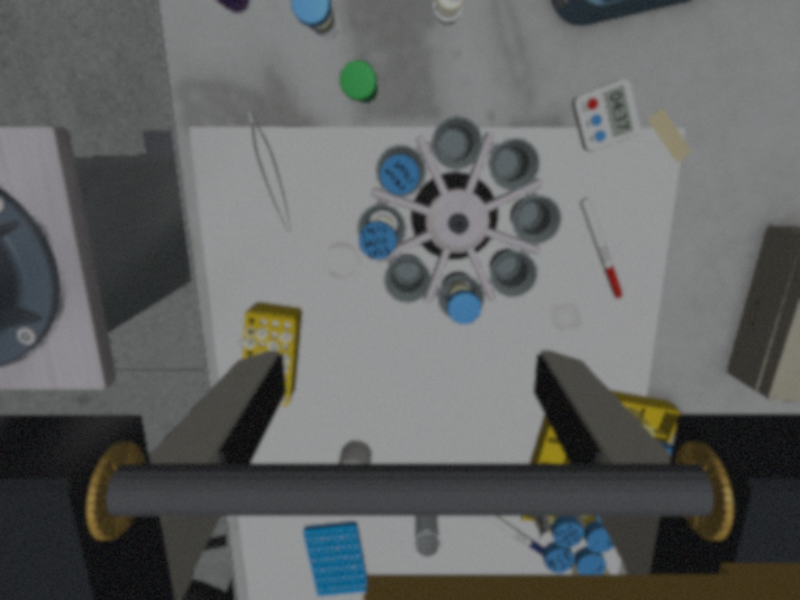

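The rotor fit leaves residuals under 1 mm. In the wrist view the empty bucket rims are at (458,142), (514,162), (535,217), (513,271) and (407,276). I'll use them as a cross-check, then place the first tall tube.

```bash
cat > pp.py <<'E'
from h import *
from rig import manip
C=np.array([.5878,.0614]);A0=.0579
def pick(xy,psi,h):
    P=[*xy,.26];manip.move_to(P,best(manip,P,psi))
    z=h-7e-3-.019
    f=manip.movel([*xy,z],speed=.15,max_force=8);manip.grab(15)
    s=manip.read_state();print("pick",f,s["t"],s["position"],s["gripper_width"],s["grip_force"])
    manip.movel([*xy,.27],speed=.25)
    s=manip.read_state();print("lift",s["t"],s["gripper_width"],s["grip_force"])
def place(k,h):
    a=A0+k*np.pi/4;xy=C+.08*np.array([np.cos(a),np.sin(a)])
    P=[*xy,.27];manip.move_to(P,best(manip,P,a))
    z=h-7e-3-.019+.016
    manip.movel([*xy,z+.055],speed=.2)
    f=manip.movel([*xy,z+.001],speed=.06,max_force=8)
    s=manip.read_state();print("place",f,s["t"],s["position"],z,s["ft_force"]);return f
def release():
    manip.ungrasp();p=manip.read_state()["position"];manip.movel([p[0],p[1],.26],speed=.25)
    print("rel",manip.read_state()["t"])
E
python3 - <<'E'
from pp import *
c=pickle.load(open("w1.pkl","rb"))
s=fitrotor([plane(c,np.array(p)*.64,.06) for p in[(458,142),(514,162),(535,217),(513,271),(407,276)]]);print("wrist rotor",s.x,abs(s.fun).max())
pick([.5767,.2736],A0,.115)
f=place(0,.115)
if not f: release()
c=manip.capture("top");cv2.imwrite("pics/t2.png",cv2.resize(c["color"][100:250,100:300],(800,600)))
E
```

```text
wrist rotor [0.59037989 0.06382204 0.04799326] 0.00201623251624658
pick False 6.525 [0.57670604 0.27358939 0.08896839] 0.36456397803177376 14.99994546175003
lift 7.4 0.36470333176228226 14.999940097332
place False 10.0583 [0.6677872  0.06602028 0.10613268] 0.105 [3.6903252  0.29467844 0.16144332]
rel 11.8833
```

View pics/t2.png

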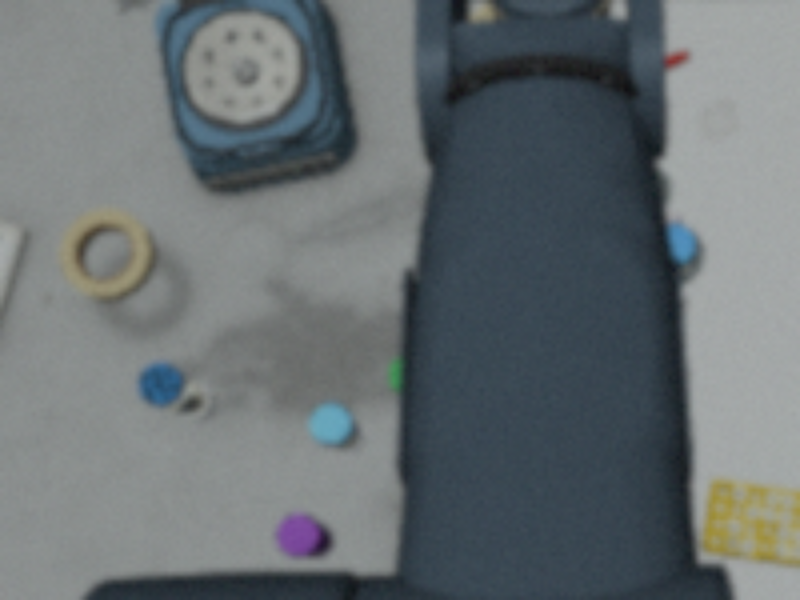

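The arm hides the rotor in this view. Tape roll, tube B (162,383) and short tube C (332,425) are undisturbed. Insertion reached depth with a 3.7 N sideways touch in +x, which agrees with the wrist estimate, so I'll average the two hub fits.

```bash
sed -i 's/^C=.*/C=np.array([.5895,.0628]);A0=.053/' pp.py
python3 - <<'E'
from pp import *
pick([.4799,.3892],A0-np.pi/4,.115)
f=place(-1,.115)
if not f:
    release()
    P=[.4525,.2596,.26];manip.move_to(P,best(manip,P,np.radians(55)))
for n in("top","scene"):
    c=manip.capture(n);a=c["color"][110:260,150:350] if n=="top" else c["color"][130:280,110:310]
    cv2.imwrite(f"pics/{n}3.png",cv2.resize(a,(800,600)))
E
```

```text
pick False 15.575 [0.4799108  0.38919464 0.08897928] 0.36652604266566563 15.000038892030716
lift 16.45 0.3620960831605052 14.999918639659882
place False 19.7333 [0.64904966 0.00918715 0.10596854] 0.105 [ 2.27940852 -1.72271035 -2.64891666]
rel 21.5583
```

View pics/top3.png

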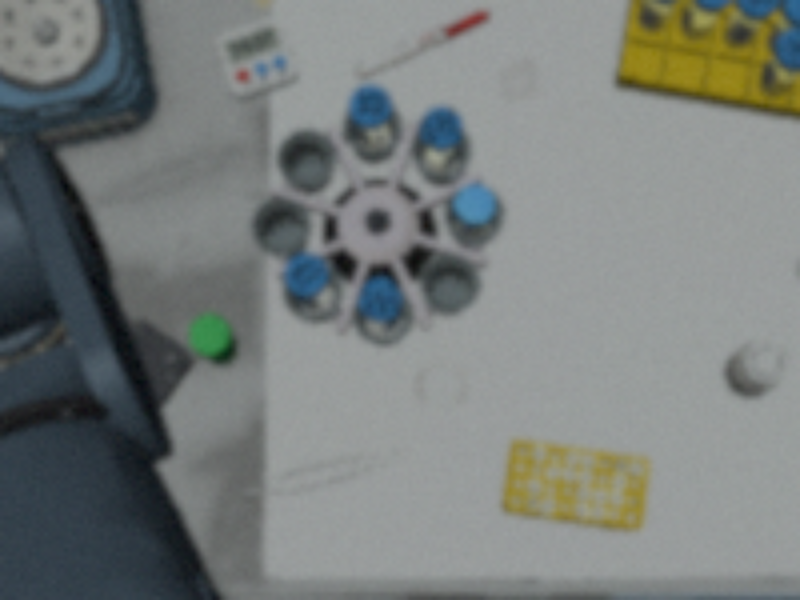

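View pics/scene3.png

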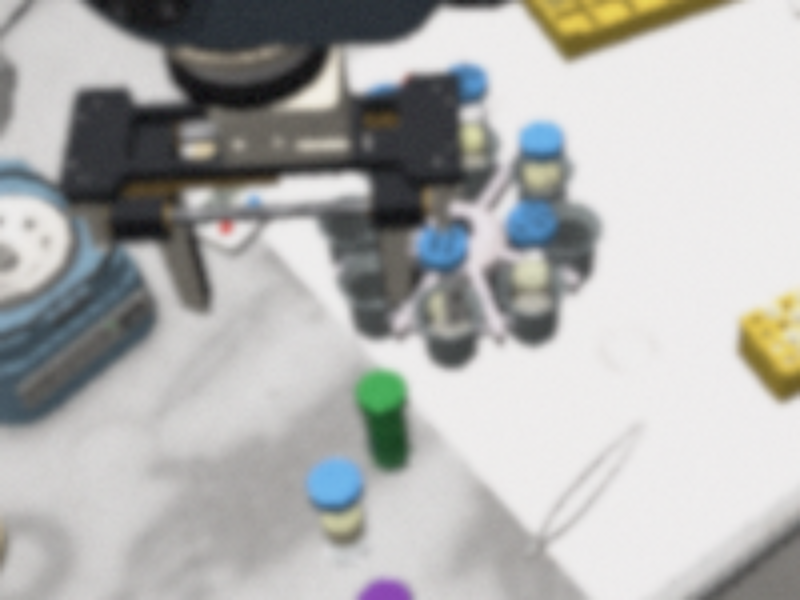

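Both tall tubes are seated, at (372,105) and (442,128) in the top crop. The short tube C and the green decoy stand untouched, so now the short tube.

Run:
```python
from pp import *
pick([.4525,.2596],np.radians(55),.080)
f=place(2,.080)
if not f:
    release()
    manip.move_to([.42,-.35,.30],best(manip,[.42,-.35,.30],0.))
for n in("top","scene"):
    c=manip.capture(n);pickle.dump(c,open(n+"4.pkl","wb"));a=c["color"][110:260,150:350] if n=="top" else c["color"][130:280,150:350]
    cv2.imwrite(f"pics/{n}4.png",cv2.resize(a,(800,600)))
```

```text
pick False 25.5917 [0.45248872 0.25958328 0.05399174] 0.362447815155183 15.000055432319641
lift 26.6083 0.3623588962518334 14.999918192625046
place False 29.425 [0.58515544 0.14249753 0.07077049] 0.06999999999999999 [ 1.08617465 -4.06269353 -1.70540879]
rel 31.3917
```

View pics/top4.png

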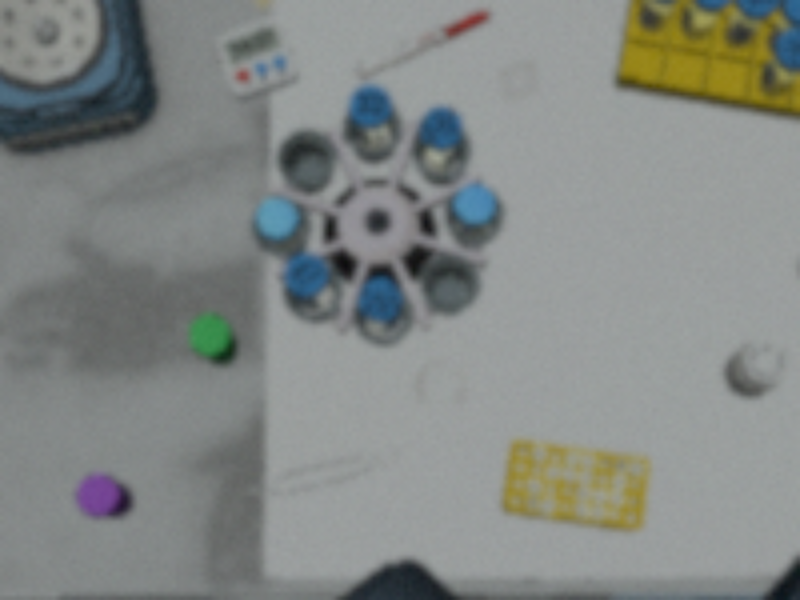

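View pics/scene4.png

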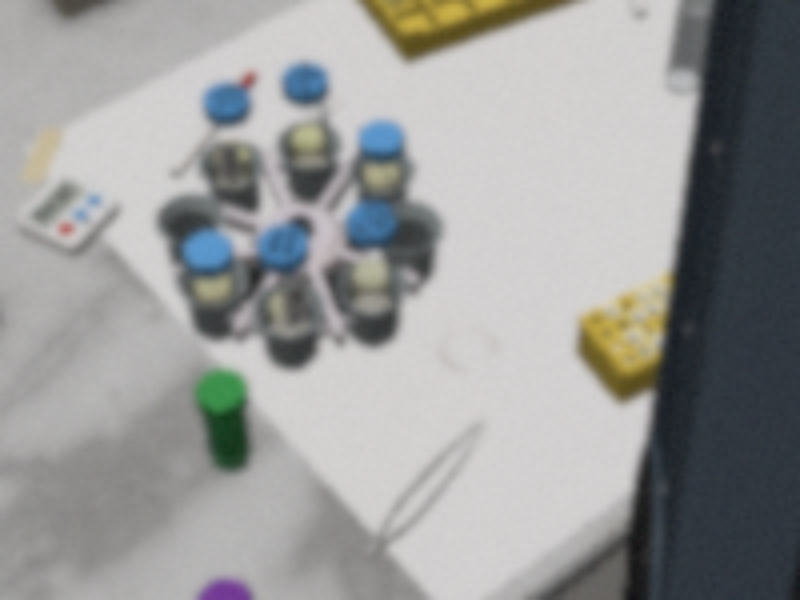

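All six tubes look seated and upright: tall caps at (372,105)/(380,297) and (442,128)/(307,273), short caps at (278,217)/(475,205). I'll run a quick numeric check, and hand in if it passes.

Run:
```python
from pp import *
t=pickle.load(open("top4.pkl","rb"));s=pickle.load(open("scene4.pkl","rb"))
T=[(372,105),(442,128),(278,217),(380,297),(307,273),(475,205)];S=[(227,102),(305,82),(207,250),(372,222),(284,245),(381,138)]
B=[[b[0] for b in blobs(c["color"])[0]] for c in(t,s)]
g=lambda L,p:min(L,key=lambda b:np.hypot(*(b-p)))
X=np.array([tri([ray(t,g(B[0],np.array(a)/4+[150,110])),ray(s,g(B[1],np.array(b)/4+[150,130]))]) for a,b in zip(T,S)])
print(X.round(4)); D=np.linalg.norm(X[:3,:2]-X[3:,:2],axis=1);print(D)
zok=np.all(abs(X[:,2]-[.124,.124,.089,.124,.124,.089])<.008)
if D.min()>.155 and zok: print(manip.job_done())
```

```text
[[ 0.6657  0.0667  0.1272]
 [ 0.6472  0.0104  0.127 ]
 [ 0.5837  0.1428  0.0933]
 [ 0.5101  0.0575  0.1278]
 [ 0.5296  0.1162  0.1283]
 [ 0.5935 -0.0167  0.0924]]
[0.15581709 0.15821972 0.15980615]
the job is handed in; nothing more can be done
None
```

I seated the three loose tubes across the hub from loaded tubes of their own height and handed the job in at about 32 s of robot time. My last camera check put the opposite pairs 156, 158 and 160 mm apart at the caps (limit 154 mm). I don't have the judge's result.

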